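# Feel for the hidden bearer and stand the bottles on it

### The job

The low shelf deck on the table has a thin, springy sheet for a top, and a single bearer hidden under the sheet, running from front to back. Press down along the sheet with the closed fingertips to feel where the bearer is, then stand the short and the tall capped bottle from beside the deck on the sheet, both squarely over the bearer, the short one in front, the tall one behind it as seen from the robot, so that the sheet does not sink under them and neither leans. Knock nothing over and leave everything else where it is.

Things in the scene. Friction and masses are not known exactly. Their poses are not given: they have to be found in the camera images.
- deck: low shelf deck, fixed: grey steel frame 349 mm long (y) and 207 mm deep (x), its thin lip 54 mm high round a pale sheet. Origin on the table under its centre; x to its back, y to its left end, z up. The hidden bearer, a straight bar 18 mm wide, runs along x through the whole depth, 0.5 mm under the sheet; its middle is anywhere within 65 mm of the deck's centre along y
- sheet: the deck's springy top, 340 (y) x 200 (x) x 5 mm, held at its left and right ends and by the bearer only; origin at the centre of its upper face, 46 mm above the table, axes as the deck's. A 4 N push sinks it under 1 mm within 20 mm of the bearer's middle, 1.5 mm at 25 mm, 3 mm at 35 mm, 4 to 8 mm far from it. A bottle over 10 mm beside the bearer's middle begins to lean
- tall_bottle_mid (a point): the tall dark translucent bottle with a white cap, upright, 204 mm high, 74 mm across, about 0.5 kg, on the table to the left or right of the deck. The point is on its axis, 102 mm above its base; z is its axis. The cap is 31 mm across and is the top 14 mm, over a neck of about the same width; it is screwed tight
- short_bottle_mid (a point): the short brown bottle with an orange cap, upright, 118 mm high, 68 mm across, about 0.36 kg, on the other side of the deck. The point is on its axis, 59 mm above its base; z is its axis. The cap is 43 mm across and is the top 12 mm; it is screwed tight
- steel_cup: bystander: open steel cup, 65 mm across, 66 mm high, behind the deck's right end; origin at the centre of its underside
- dropper: bystander: little white dropper bottle with a black nozzle, 21 mm across, 66 mm high, left of the deck's far end; origin at the centre of its underside
- white_can: bystander: white plastic can with a handle, 59 x 111 x 196 mm, behind the deck; origin at the centre of its underside
- gold_cap: bystander: loose gold screw cap, 47 mm across, 19 mm high, in front of the deck's right end; origin at the centre of its underside

How it is judged (in metres and radians):
On the way:
1. the sheet is pressed with the fingertips (contact force between the fingers and sheet above 2 N).
At the end, for the whole second after the job is handed in: Both bottles stand on the deck's sheet, the tall one in its back half and the short one in its front half, neither more than 2 mm lower than on the unloaded sheet nor leaning more than 0.06 rad (x of tall_bottle_mid in the frame of deck above 0 m and y of tall_bottle_mid in the frame of deck between -0.14 and 0.14 m and z of tall_bottle_mid in the frame of deck between 0.146 and 0.151 m and angle between each of tall_bottle_mid, short_bottle_mid's own z axis and vertical below 0.06 rad and x of short_bottle_mid in the frame of deck below 0 m and y of short_bottle_mid in the frame of deck between -0.14 and 0.14 m and z of short_bottle_mid in the frame of deck between 0.103 and 0.108 m); the robot touches nothing.
It fails at once if a bottle is knocked over (angle between any of tall_bottle_mid, short_bottle_mid's own z axis and vertical above 0.7 rad).
It fails at once if the steel cup, the dropper bottle, the white can or the loose cap is moved over 20 mm (distance of any of steel_cup, dropper, white_can, gold_cap from where it was at the start of the episode above 0.02 m).
It also fails if it takes over 72 s, if anything falls off the work surface, if the arm or the gripper's body presses on something with over 40 N, if the wrist force passes 120 N, or if a joint passes its speed limit or range.

### The arm

A 6-joint arm with a two-finger parallel gripper is mounted at the origin on a cart in front of the work surface, level with it; the furniture and walls round the work are solid. World frame = base frame: x ahead of the robot, y to its left, z up, the work surface at z = 0. Lengths are in mm, angles in rad, forces in N, time in s.
With the tool pointing down it reaches from about 250 to 800 mm from the base axis. Payload 3.9 kg.
Tool frame: the origin (TCP) lies midway between the tips of the shut fingers; the grasp point (between the pads) lies 19 mm behind it (bot.grasp_offset is the distance from the TCP to the grasp point, in mm); z points along the fingers, y is the line along which they close (so a half turn about z gives the same grasp; the last joint's range is limited). The gripper opens to 85 mm and grips with 20 to 120 N. Pads are 22 mm wide; open, the fingers measure 114 mm over their backs; the gripper's body (76 mm by 85 mm) begins 54 mm behind the grasp point. The pads swing forward as they close: fully open they stand 13 mm farther back than shut.
Start: joints at [1.135, 0.26, -0.138, 1.173, 0, 1.571], TCP at [221.616, 475.922, 231.304] pointing down, gripper open.
Joint ranges: [-2.78, 2.78], [-0.83, 1.72], [-1.28, 1.37], [-1.9, 2.12], [-1.57, 1.48], [-3.14, 3.14]. Speed limits (rad/s): [2.57, 2.57, 3.14, 3.14, 3.14, 3.14].

### API

Orientations are given as a rotation vector (axis times angle).
In Python, from workcell import bot, vision, workorder, nets gives the robot as it stands.
- The arm moves only by the tool send_rows, never from a script. Its argument "commands" is a list that holds one entry, the list of rows, each a list of 7 numbers: the turn, a rotation vector about the tool's x, y, z in degrees, then the shift along the tool's x, y, z in cm, then the opening in per cent of the stroke, from 0 (shut) to 100 (fully open). In form: [[[wx, wy, wz, dx, dy, dz, claw], ...]]. A call has 1 to 5 rows; each row shifts and turns the commanded pose from where the row before left it, along the tool's axes as they then stand; what a row does not reach is not made up. A row lasts 1/10 s, in which the tool goes at most 50 mm and 8.59 degrees, less where a joint would pass 70% of its speed; a pose out of reach is approached as far as the arm can. A call with a gripper value outside its range is refused whole. The fingers move at their own pace and stop on an object; "newtons" is the grip in N (left out, the last holds). Time passes only in rows, so rows that do not move let the fingers close. It gives the time, the measured TCP pose, the force, the opening and the grip force at its end, in the units of the state.
- bot.state(): the state, without advancing time (a new reading comes with each control period).
- vision.capture(name): name is "scene" or "top" or "wrist"; returns a dict with "frame" (400x640x3 uint8, red, green, blue), "z_map" (400x640 float32, mm along the optical axis (not along the pixel's ray), 0 where there is no reading), "mtx" (3x3 intrinsics, pixels), "k1" (the pictures are not rectified: a ray, as slopes to the right and down, at radius r is drawn at 1 + k1 r^2 times it, then the intrinsics apply), "T" (4x4, takes a point from camera to world coordinates); the wrist camera has in their place "hand_eye" (4x4, takes a point from camera to tool coordinates, whose origin is the TCP and whose axes are the flange's). Camera axes: x right, y down, z forward; pixel columns grow to the right and rows downward; lengths in mm; the calibration is good to about 2 mm. A picture is of the moment at which its call begins: read the wrist's pose just before it.
- workorder.sign_off(): hands the job in; it is judged then, once.
Trained networks look in a picture, given as the dict that the camera call returned (one of the last four; its "shot" number tells which), for a name from the list of things; names that differ only in an ending like _2 or _b are one class to them, and where a whole thing is asked for, a point or a joint stands for the part that bears it (a point fixed in the world has none). Each returns a list of dicts, best first, with "p" (0 to 1); they miss things now and then, are a little off and sometimes report something else, mostly with a low value. They report only what shows in the picture. A call takes as long as a camera call.
- nets.recognise(picture, target): "extent" ([centre column, centre row, width, height] in pixels, round what is visible of it).
The state is a dict: "time": time; "joints": joint angles; "dq": joint speeds; "tau": joint torques, N m; "tool_pos": TCP position; "eef_rot": TCP orientation; "wrist_force": force on the tool from outside, world axes, zero at the start; "torque": the same for the moment, N m; "width": finger opening in mm; "gripper_force": force on a finger pad.
Only numpy, scipy, OpenCV 4.12 (cv2) and the standard library are available. Lean on these libraries where they do the work, as an engineer would, in place of code of your own. Each camera call takes 0.05 s, during which the arm holds its last target. There are 200 camera calls.

## Working session

There is one attempt and no reset: what is moved stays moved. The work goes in short steps, Python scripts to look and compute and a tool call to move; the robot and the scene stay as the last step left them, time stands still between calls to the robot, and variables do not carry over. Pictures are saved under pics/ and viewed, at most 10 in all, crops included, and the job is handed in when it is done.

Besides the shell and the picture viewer there is one more tool, called after "Call:" as a command line: name --argument value ..., lists and objects as JSON in quotes. send_rows: Moves the arm, as the interface text tells. Its arguments: {"type":"object","properties":{"commands":{"type":"array"},"newtons":{"type":"number"}},"required":["commands"]}

```bash
mkdir -p pics; cat > h.py <<'E'
from workcell import bot, vision, workorder, nets
import numpy as np, cv2
from scipy.spatial.transform import Rotation as R
def cloud(p,T=None):
    K=p["mtx"];k1=p["k1"];h,w=p["z_map"].shape
    u,v=np.meshgrid(np.arange(w),np.arange(h))
    d=np.stack([u.ravel(),v.ravel()],1).astype(np.float64)[:,None]
    s=cv2.undistortPoints(d,np.array(K,float),np.array([k1,0,0,0.]))[:,0]
    z=p["z_map"].ravel().astype(float)
    P=np.c_[s*z[:,None],z]
    T=np.array(p["T"]) if T is None else T
    P=P@T[:3,:3].T+T[:3,3]
    P[z==0]=np.nan
    return P.reshape(h,w,3)
E
python3 - <<'E'
from h import *
s=bot.state();print({k:np.round(v,3) for k,v in s.items()})
for n in("top","scene"):
    p=vision.capture(n);cv2.imwrite(f"pics/{n}.png",p["frame"][:,:,::-1])
    np.save(n+"_c.npy",cloud(p))
    print(n,np.round(p["T"],2).tolist())
    for t in["deck","sheet","tall_bottle_mid","short_bottle_mid","steel_cup","dropper","white_can","gold_cap"]:
        r=nets.recognise(p,t)[:2]
        for q in r:
            e=q["extent"];c=cloud(p)
            a=c[int(e[1]-e[3]/2):int(e[1]+e[3]/2)+1,int(e[0]-e[2]/2):int(e[0]+e[2]/2)+1].reshape(-1,3)
            print(t,round(q["p"],2),np.round(e),"ctr",np.round(c[int(e[1]),int(e[0])]),"lo",np.round(np.nanpercentile(a,5,0)),"hi",np.round(np.nanpercentile(a,95,0)))
E
```

```text
{'time': np.float64(0.0), 'joints': array([ 1.135,  0.261, -0.139,  1.173, -0.   ,  1.571]), 'dq': array([-0.001,  0.   ,  0.   ,  0.001, -0.   ,  0.001]), 'tau': array([-1.0000e-03, -4.0567e+01,  2.5392e+01,  1.9000e-02,  0.0000e+00,
       -0.0000e+00]), 'tool_pos': array([221.333, 475.306, 230.468]), 'eef_rot': array([-6.790e-01, -3.067e+00,  3.000e-03]), 'wrist_force': array([0.565, 0.598, 0.004]), 'torque': array([ 0.048, -0.008,  0.042]), 'gripper_force': np.float64(0.0), 'width': np.float64(85.455)}
top [[0.01, -0.99, 0.11, 500.58], [-1.0, -0.01, 0.0, 110.41], [-0.0, -0.11, -0.99, 948.62], [0.0, 0.0, 0.0, 1.0]]
deck 0.66 [328. 209. 158. 116.] ctr [572. 113.  46.] lo [443. -65.  -1.] hi [712. 290.  55.]
sheet 0.9 [327. 209. 147.  95.] ctr [572. 113.  46.] lo [466. -48.   1.] hi [679. 277.  54.]
tall_bottle_mid 0.84 [204. 244.  52.  31.] ctr [485. 369. 166.] lo [ 445.  354. -727.] hi [517. 770. 205.]
short_bottle_mid 0.95 [436. 184.  34.  34.] ctr [ 624. -130.  117.] lo [ 597. -201.   -1.] hi [ 682. -118.  119.]
steel_cup 0.97 [423. 132.  33.  29.] ctr [ 779. -133.    6.] lo [ 7
[... 660 characters left out ...]
[324. 208. 111.  66.] ctr [193. 455. 309.] lo [187. -53.   1.] hi [602. 513. 362.]
tall_bottle_mid 0.59 [252. 235.  36.  94.] ctr [452. 415. 123.] lo [236. 255.   0.] hi [754. 541. 335.]
tall_bottle_mid 0.56 [323. 210. 110.  64.] ctr [195. 457. 307.] lo [188. -41.   1.] hi [595. 514. 350.]
short_bottle_mid 0.81 [370. 167.  24.  38.] ctr [ 606. -122.   81.] lo [ 589. -295.    0.] hi [792. -66. 119.]
steel_cup 0.58 [336. 161.  19.  24.] ctr [ 740. -102.   59.] lo [ 201. -866. -332.] hi [1539.  420.  351.]
dropper 0.7 [225. 232.  14.  26.] ctr [629. 384.  34.] lo [625. 321.  -1.] hi [727. 392.  56.]
gold_cap 0.79 [418. 219.  18.   5.] ctr [375. -65.  19.] lo [361. -87.   1.] hi [406. -61.  21.]
```

```bash
python3 - <<'E'
from h import *
c=np.load("top_c.npy")
img=cv2.imread("pics/top.png")
cv2.imwrite("pics/top2.png",cv2.resize(img[60:340,150:500],(750,600)))
def q(m):
    a=c[m];print(len(a),"mean",np.round(a.mean(0),1),"mid",np.round((a.min(0)+a.max(0))/2,1),"lo",np.round(a.min(0)),"hi",np.round(a.max(0)))
    return a
x,y,z=c[...,0],c[...,1],c[...,2]
q((z>198)&(z<212)&(y>300)&(y<450)&(x>380)&(x<600))   # tall cap
q((z>113)&(z<124)&(y<-60)&(y>-250)&(x>550)&(x<700))    # short cap
a=q((z>50)&(z<58)&(x>430)&(x<720)&(y>-100)&(y<320))       # lip
print(cv2.minAreaRect(a[:,:2].astype(np.float32)))
a=q((z>43)&(z<49.5)&(x>430)&(x<720)&(y>-100)&(y<320))
print(cv2.minAreaRect(a[:,:2].astype(np.float32)))
q((z>15)&(z<70)&(x>590)&(x<680)&(y>320)&(y<430))
q((z>20)&(z<70)&(x>690)&(x<850)&(y>-180)&(y<-60))
q((z>150)&(z<200)&(x>690)&(x<950)&(y>-30)&(y<150))
E
```

```text
201 mean [480.2 390.5 204.2] mid [480.5 391.  202.8] lo [466. 376. 198.] hi [495. 406. 207.]
292 mean [ 628.6 -149.9  118.2] mid [ 628.6 -150.4  117.8] lo [ 608. -171.  113.] hi [ 649. -130.  123.]
2104 mean [570.6 116.7  54.1] mid [573.2 116.3  54. ] lo [440. -77.  50.] hi [706. 310.  58.]
((573.0675048828125, 116.09121704101562), (222.2932586669922, 364.11956787109375), 8.516621589660645)
10968 mean [572.3 116.4  46.3] mid [573.4 111.6  46.2] lo [449. -78.  43.] hi [698. 301.  49.]
((573.8175048828125, 111.67859649658203), (202.129150390625, 354.0865173339844), 8.512626647949219)
79 mean [635.4 374.   43.6] mid [636.6 375.8  42.7] lo [627. 368.  17.] hi [646. 384.  69.]
533 mean [ 768.1 -139.6   43.2] mid [ 770.8 -136.5   44.7] lo [ 712. -180.   20.] hi [830. -93.  69.]
874 mean [792.8  62.1 175.3] mid [799.7  59.6 174.5] lo [752.  12. 150.] hi [847. 107. 199.]
```

View pics/top2.png

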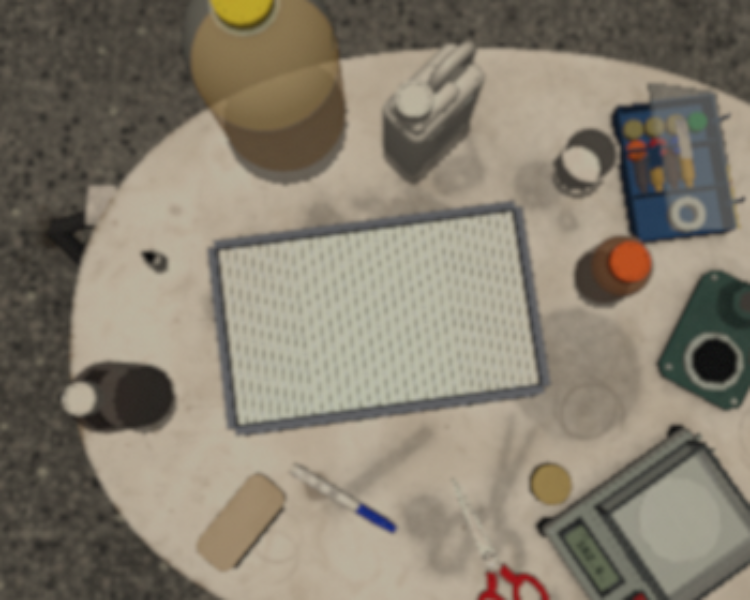

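View pics/scene.png

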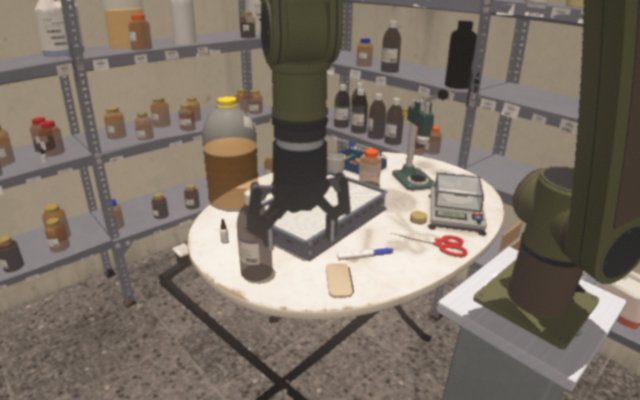

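The top view shows the tall bottle's white cap left of the deck (crop px 80,398), the short bottle's orange cap right of it (630,260), and the deck turned about 8°. The scene view agrees. Next I'll align the tool with the deck and go above it with the fingers shut.

Call:
send_rows --commands '[[[0, 0, -8.3, 0, 0, 0, 0], [0, 0, -8.3, 0, 0, 0, 0], [0, 0, -8.3, 0, 0, 0, 0], [0, 0, -8.3, 0, 0, 0, 0], [0, 0, 0, 0, 0, 0, 0]]]' --newtons 40

```text
time: 1.4
tool_pos: [221.6, 475.9, 231.3]
eef_rot: [0.225, -3.134, 0.0]
wrist_force: [0.7, -0.2, -0.6]
width: 12.3
gripper_force: 0.0
```

Call:
send_rows --commands '[[[0, 0, 0, -3, -3.3, 0, 0], [0, 0, 0, -3, -3.3, 0, 0], [0, 0, 0, -3, -3.3, 0, 0], [0, 0, 0, -3, -3.3, 0, 0], [0, 0, 0, -3, -3.3, 0, 0]]]'

```text
time: 1.9
tool_pos: [394.9, 332.9, 231.5]
eef_rot: [-0.22, 3.133, 0.001]
wrist_force: [0.0, 0.7, -0.1]
width: 0.1
gripper_force: 0.0
```

Call:
send_rows --commands '[[[0, 0, 0, -3, -3.3, 0, 0], [0, 0, 0, -3, -3.3, 0, 0], [0, 0, 0, -3, -3.3, 0, 0], [0, 0, 0, -3, -3.3, 0, 0], [0, 0, 0, -3, -3.3, 0, 0]]]'

```text
time: 2.4
tool_pos: [567.1, 190.9, 231.4]
eef_rot: [-0.22, 3.134, 0.0]
wrist_force: [0.1, 0.5, 0.5]
width: -0.0
gripper_force: 0.0
```

Call:
send_rows --commands '[[[0, 0, 0, 0, 0, 0, 0], [0, 0, 0, 0, 0, 0, 0]]]'

```text
time: 2.6
tool_pos: [566.1, 191.5, 230.8]
eef_rot: [0.218, -3.133, -0.0]
wrist_force: [0.3, 1.0, -1.0]
width: 0.1
gripper_force: 0.0
```

```bash
cat >> h.py <<'E'
YAW=np.radians(8.3);C=np.array([573,114.])
def pose():
    s=bot.state();return np.array(s["tool_pos"]),R.from_rotvec(s["eef_rot"]).as_matrix(),s
def todeck(p): 
    d=np.array(p[:2])-C;c,s=np.cos(YAW),np.sin(YAW);return np.round([c*d[0]+s*d[1],-s*d[0]+c*d[1]],1)
def world(a): c,s=np.cos(YAW),np.sin(YAW);return C+[c*a[0]-s*a[1],s*a[0]+c*a[1]]
def go(t):
    p,M,s=pose();print("at",np.round(p,1),"deck",todeck(p),"y-yaw",round(np.degrees(np.arctan2(M[1,1],M[0,1])),2),"zax",np.round(M[:,2],3),"F",np.round(s["wrist_force"],1),"w",round(s["width"],1),"t",s["time"])
    print("move cm",np.round(M.T@(np.array(t)-p)/10,2))
E
python3 - <<'E'
from h import *
go([*world([0,72]),60])
p=vision.capture("scene");c=cloud(p);cv2.imwrite("pics/s2.png",p["frame"][:,:,::-1])
# tall bottle profile
a=c.reshape(-1,3);a=a[np.hypot(a[:,0]-480,a[:,1]-390)<45]
for z in range(60,215,8):
    b=a[(a[:,2]>=z)&(a[:,2]<z+8)]
    if len(b)>3:
        t=b[:,:2]@np.array([.6,.66])/.892; 
        l=b[:,:2]@np.array([-.66,-.75])
        print(z,len(b),np.round(np.ptp(l)),np.round(b.mean(0)))
p=vision.capture("top");c=cloud(p);z=c[...,2]
# lip edges
m=((z>50)&(z<58)&(abs(c[...,0]-573)<140)&(abs(c[...,1]-114)<200))
cl=np.stack([c[...,0]-C[0],c[...,1]-C[1]],-1)@np.array([[np.cos(YAW),-np.sin(YAW)],[np.sin(YAW),np.cos(YAW)]])
for nm,ax,lo,hi in(("front",0,-120,-90),("back",0,90,120),("right",1,-190,-160),("left",1,160,190)):
    k=m&(cl[...,ax]>lo)&(cl[...,ax]<hi)&(abs(cl[...,1-ax])<(150 if ax==0 else 80))
    f=np.polyfit(cl[...,1-ax][k],cl[...,ax][k],1);print(nm,k.sum(),round(f[1],1),"slope deg",round(np.degrees(f[0]),2))
E
```

```text
at [566.1 191.5 230.8] deck [ 4.4 77.7] y-yaw 97.98 zax [-0.001  0.    -1.   ] F [ 0.3  1.  -1. ] w 0.1 t 2.6
move cm [ 0.42 -0.58 17.08]
60 102 74.0 [454. 406.  64.]
68 109 73.0 [455. 408.  72.]
76 103 71.0 [456. 409.  80.]
84 105 70.0 [454. 408.  88.]
92 108 74.0 [454. 408.  96.]
100 104 71.0 [456. 410. 104.]
108 116 70.0 [454. 407. 112.]
116 113 69.0 [456. 408. 120.]
124 117 69.0 [455. 407. 128.]
132 114 67.0 [455. 408. 136.]
140 142 68.0 [458. 406. 144.]
148 129 63.0 [459. 405. 152.]
156 137 57.0 [463. 403. 160.]
164 118 49.0 [466. 401. 168.]
172 96 38.0 [470. 399. 176.]
180 47 29.0 [470. 399. 184.]
188 49 29.0 [469. 398. 192.]
196 63 27.0 [472. 398. 201.]
204 72 28.0 [479. 392. 205.]
front 334 -105.4 slope deg -0.25
back 380 105.6 slope deg -0.11
right 294 -174.1 slope deg 0.26Traceback (most recent call last):
  File "<stdin>", line 18, in <module>
    raise TypeError("expected non-empty vector for x")
TypeError: expected non-empty vector for x
```

Call:
send_rows --commands '[[[0, 0, 0, 0.4, -0.6, 4.5, 0], [0, 0, 0, 0, 0, 4.5, 0], [0, 0, 0, 0, 0, 4.5, 0], [0, 0, 0, 0, 0, 4.5, 0], [0, 0, 0, 0, 0, 0, 0]]]'

```text
time: 3.2
tool_pos: [556.4, 185.4, 46.1]
eef_rot: [0.227, -3.122, 0.004]
wrist_force: [-2.7, -0.1, 0.5]
width: 0.1
gripper_force: 0.0
```

Call:
send_rows --commands '[[[0, 0, 0, 0, 0, 0.2, 0], [0, 0, 0, 0, 0, 0.2, 0], [0, 0, 0, 0, 0, 0.2, 0], [0, 0, 0, 0, 0, 0, 0]]]'

```text
time: 3.6
tool_pos: [563.9, 186.2, 47.0]
eef_rot: [-0.225, 3.131, 0.001]
wrist_force: [-0.0, -0.6, -0.3]
width: 0.0
gripper_force: 0.0
```

Call:
send_rows --commands '[[[0, 0, 0, 0, 0, 0.2, 0], [0, 0, 0, 0, 0, 0, 0], [0, 0, 0, 0, 0, 0, 0]]]'

```text
time: 3.9
tool_pos: [563.5, 186.0, 43.9]
eef_rot: [-0.225, 3.132, 0.001]
wrist_force: [1.1, 1.1, 1.0]
width: -0.2
gripper_force: 0.8
```

Call:
send_rows --commands '[[[0, 0, 0, 0, 0, 0.2, 0], [0, 0, 0, 0, 0, 0, 0], [0, 0, 0, 0, 0, 0, 0]]]'

```text
time: 4.2
tool_pos: [563.5, 186.0, 41.7]
eef_rot: [-0.225, 3.132, 0.001]
wrist_force: [2.3, 1.2, 3.2]
width: -0.2
gripper_force: 1.7
```

Call:
send_rows --commands '[[[0, 0, 0, 0, 0, 0, 0], [0, 0, 0, 0, 0, 0, 0], [0, 0, 0, 0, 0, 0, 0]]]'

```text
time: 4.5
tool_pos: [563.3, 186.0, 41.6]
eef_rot: [-0.225, 3.132, 0.0]
wrist_force: [2.3, 0.1, 3.4]
width: 0.1
gripper_force: 1.7
```

Call:
send_rows --commands '[[[0, 0, 0, 0, -1, 0, 0], [0, 0, 0, 0, 0, 0, 0]]]'

```text
time: 4.7
tool_pos: [563.5, 176.5, 41.3]
eef_rot: [0.226, -3.132, -0.006]
wrist_force: [0.2, 5.1, 2.9]
width: -0.0
gripper_force: 5.5
```

Call:
send_rows --commands '[[[0, 0, 0, 0, -1, 0, 0], [0, 0, 0, 0, 0, 0, 0]]]'

```text
time: 4.9
tool_pos: [563.9, 174.7, 41.7]
eef_rot: [0.231, -3.13, -0.034]
wrist_force: [-4.0, 25.3, 3.4]
width: -0.0
gripper_force: 15.7
```

Call:
send_rows --commands '[[[0, 0, 0, 0, -1, 0, 0], [0, 0, 0, 0, 0, 0, 0]]]'

```text
time: 5.1
tool_pos: [565.5, 164.4, 41.7]
eef_rot: [0.232, -3.131, -0.031]
wrist_force: [-2.6, 22.9, 3.6]
width: -0.0
gripper_force: 15.1
```

Call:
send_rows --commands '[[[0, 0, 0, 0, -1, 0, 0], [0, 0, 0, 0, 0, 0, 0]]]'

```text
time: 5.3
tool_pos: [565.8, 162.8, 42.1]
eef_rot: [0.238, -3.129, -0.06]
wrist_force: [-5.5, 45.1, 3.0]
width: -0.0
gripper_force: 24.9
```

Call:
send_rows --commands '[[[0, 0, 0, 0, -1, 0, 0], [0, 0, 0, 0, 0, 0, 0]]]'

```text
time: 5.5
tool_pos: [567.5, 152.5, 42.1]
eef_rot: [0.239, -3.129, -0.057]
wrist_force: [-5.5, 43.1, 3.3]
width: 0.0
gripper_force: 24.9
```

Call:
send_rows --commands '[[[0, 0, 0, 0, -1, 0, 0], [0, 0, 0, 0, 0, 0, 0]]]'

```text
time: 5.7
tool_pos: [567.8, 150.9, 42.5]
eef_rot: [0.246, -3.127, -0.086]
wrist_force: [-10.4, 63.0, 3.2]
width: -0.0
gripper_force: 34.4
```

Sliding snags between the sheet's segments, so I'll lift and hop instead.

Call:
send_rows --commands '[[[0, 0, 0, 0, 0, -1, 0], [0, 0, 0, 0, 0, -0.4, 0], [0, 0, 0, 0, 0, 0, 0], [0, 0, 0, 0, 0, 0, 0]]]'

```text
time: 6.1
tool_pos: [570.0, 124.8, 54.4]
eef_rot: [0.223, -3.131, 0.002]
wrist_force: [-1.3, -0.1, -0.7]
width: -0.1
gripper_force: 0.0
```

```bash
python3 -c "
from h import *
go([*world([0,15]),56])"
```

```text
at [570.  124.8  54.4] deck [-1.4 11.1] y-yaw 98.15 zax [-0.003 -0.002 -1.   ] F [-1.3 -0.1 -0.7] w -0.1 t 6.1
move cm [-0.14  0.39 -0.16]
```

Call:
send_rows --commands '[[[0, 0, 0, 0, 0, 1.2, 0], [0, 0, 0, 0, 0, 0, 0], [0, 0, 0, 0, 0, 0, 0], [0, 0, 0, 0, 0, 0, 0]]]'

```text
time: 6.5
tool_pos: [572.1, 125.5, 43.1]
eef_rot: [-0.223, 3.132, -0.001]
wrist_force: [2.4, 0.2, 3.2]
width: -0.2
gripper_force: 1.8
```

Call:
send_rows --commands '[[[0, 0, 0, 0, 0, -1.2, 0], [0, 0, 0, 0, -2, 0, 0], [0, 0, 0, 0, 0, 1.2, 0], [0, 0, 0, 0, 0, 0, 0], [0, 0, 0, 0, 0, 0, 0]]]'

```text
time: 7.0
tool_pos: [575.1, 105.3, 45.5]
eef_rot: [-0.223, 3.131, -0.004]
wrist_force: [-2.3, -4.9, 16.2]
width: 0.0
gripper_force: 8.2
```

Call:
send_rows --commands '[[[0, 0, 0, 0, 0, -1.2, 0], [0, 0, 0, 0, -2, 0, 0], [0, 0, 0, 0, 0, 1.2, 0], [0, 0, 0, 0, 0, 0, 0], [0, 0, 0, 0, 0, 0, 0]]]'

```text
time: 7.5
tool_pos: [578.2, 86.1, 44.4]
eef_rot: [-0.224, 3.131, -0.004]
wrist_force: [-0.3, -4.1, 12.3]
width: 0.0
gripper_force: 6.5
```

Call:
send_rows --commands '[[[0, 0, 0, 0, 0, -1.2, 0], [0, 0, 0, 0, -2, 0, 0], [0, 0, 0, 0, 0, 1.2, 0], [0, 0, 0, 0, 0, 0, 0], [0, 0, 0, 0, 0, 0, 0]]]'

```text
time: 8.0
tool_pos: [579.7, 66.9, 42.9]
eef_rot: [0.225, -3.133, 0.002]
wrist_force: [-0.2, -3.1, 4.4]
width: -0.1
gripper_force: 2.1
```

Call:
send_rows --commands '[[[0, 0, 0, 0, 0, -1.2, 0], [0, 0, 0, 0, 0.8, 0, 0], [0, 0, 0, 0, 0, 1.2, 0], [0, 0, 0, 0, 0, 0, 0], [0, 0, 0, 0, 0, 0, 0]]]'

```text
time: 8.5
tool_pos: [579.3, 76.4, 43.4]
eef_rot: [-0.227, 3.132, 0.004]
wrist_force: [0.5, 3.2, 5.6]
width: 0.0
gripper_force: 2.7
```

Call:
send_rows --commands '[[[0, 0, 0, 0, 0, -1.2, 0], [0, 0, 0, 0, 0.8, 0, 0], [0, 0, 0, 0, 0, 1.2, 0], [0, 0, 0, 0, 0, 0, 0], [0, 0, 0, 0, 0, 0, 0]]]'

```text
time: 9.0
tool_pos: [578.8, 83.9, 44.4]
eef_rot: [-0.226, 3.13, 0.003]
wrist_force: [-0.5, 1.6, 12.4]
width: 0.0
gripper_force: 6.1
```

Call:
send_rows --commands '[[[0, 0, 0, 0, 0, -1.2, 0], [0, 0, 0, 0, 0.8, 0, 0], [0, 0, 0, 0, 0, 1.2, 0], [0, 0, 0, 0, 0, 0, 0], [0, 0, 0, 0, 0, 0, 0]]]'

```text
time: 9.5
tool_pos: [577.4, 91.9, 45.1]
eef_rot: [-0.226, 3.13, 0.003]
wrist_force: [-3.2, 1.2, 20.6]
width: 0.5
gripper_force: 10.0
```

Call:
send_rows --commands '[[[0, 0, 0, 0, 0, -1.2, 0], [0, 0, 0, 0, 0.8, 0, 0], [0, 0, 0, 0, 0, 1.2, 0], [0, 0, 0, 0, 0, 0, 0], [0, 0, 0, 0, 0, 0, 0]]]'

```text
time: 10.0
tool_pos: [576.2, 99.9, 45.4]
eef_rot: [-0.227, 3.13, 0.003]
wrist_force: [-5.4, 1.0, 24.3]
width: -0.5
gripper_force: 12.1
```

Call:
send_rows --commands '[[[0, 0, 0, 0, 0, -1.2, 0], [0, 0, 0, 0, 0.8, 0, 0], [0, 0, 0, 0, 0, 1.2, 0], [0, 0, 0, 0, 0, 0, 0], [0, 0, 0, 0, 0, 0, 0]]]'

```text
time: 10.5
tool_pos: [575.1, 107.9, 45.4]
eef_rot: [-0.227, 3.13, 0.003]
wrist_force: [-4.9, 0.8, 24.9]
width: 0.3
gripper_force: 13.0
```

Call:
send_rows --commands '[[[0, 0, 0, 0, 0, -1.2, 0], [0, 0, 0, 0, 0.8, 0, 0], [0, 0, 0, 0, 0, 1.2, 0], [0, 0, 0, 0, 0, 0, 0], [0, 0, 0, 0, 0, 0, 0]]]'

```text
time: 11.0
tool_pos: [573.9, 115.9, 45.4]
eef_rot: [-0.227, 3.13, 0.003]
wrist_force: [-5.8, 1.8, 25.5]
width: -0.1
gripper_force: 13.1
```

Call:
send_rows --commands '[[[0, 0, 0, 0, 0, -1.2, 0], [0, 0, 0, 0, 0.8, 0, 0], [0, 0, 0, 0, 0, 1.2, 0], [0, 0, 0, 0, 0, 0, 0], [0, 0, 0, 0, 0, 0, 0]]]'

```text
time: 11.5
tool_pos: [572.5, 124.0, 41.8]
eef_rot: [-0.227, 3.133, 0.004]
wrist_force: [1.3, 3.5, 3.1]
width: -0.2
gripper_force: 9.4
```

Call:
send_rows --commands '[[[0, 0, 0, 0, 0, -1.2, 0], [0, 0, 0, 0, 0, -4, 0], [0, 0, 0, 0, 0, -4, 0], [0, 0, 0, 0, 0, 0, 0]]]'

```text
time: 11.9
tool_pos: [574.8, 122.8, 139.3]
eef_rot: [-0.225, 3.126, 0.0]
wrist_force: [0.6, -0.4, -1.1]
width: 0.1
gripper_force: 0.0
```

Call:
send_rows --commands '[[[0, 0, 0, 5, -0.4, 0, 0], [0, 0, 0, 0, 0, 4, 0], [0, 0, 0, 0, 0, 4, 0], [0, 0, 0, 0, 0, 0, 0], [0, 0, 0, 0, 0, 0, 0]]]'

```text
time: 12.4
tool_pos: [521.4, 110.9, 54.1]
eef_rot: [0.225, -3.129, 0.002]
wrist_force: [0.3, -0.2, 0.6]
width: -0.2
gripper_force: 0.0
```

Call:
send_rows --commands '[[[0, 0, 0, 0, 0, 1.2, 0], [0, 0, 0, 0, 0, 0, 0], [0, 0, 0, 0, 0, 0, 0]]]'

```text
time: 12.7
tool_pos: [525.9, 111.9, 45.5]
eef_rot: [-0.225, 3.128, 0.001]
wrist_force: [-0.7, 0.4, 5.9]
width: 0.1
gripper_force: 3.0
```

Call:
send_rows --commands '[[[0, 0, 0, 0, 0, -1.2, 0], [0, 0, 0, 0, 0.8, 0, 0], [0, 0, 0, 0, 0, 1.2, 0], [0, 0, 0, 0, 0, 0, 0], [0, 0, 0, 0, 0, 0, 0]]]'

```text
time: 13.2
tool_pos: [522.6, 120.2, 43.3]
eef_rot: [-0.226, 3.132, 0.002]
wrist_force: [1.5, 3.2, 4.4]
width: -0.1
gripper_force: 2.1
```

Call:
send_rows --commands '[[[0, 0, 0, 0, 0, -1.2, 0], [0, 0, 0, 0, -1.4, 0, 0], [0, 0, 0, 0, 0, 1.2, 0], [0, 0, 0, 0, 0, 0, 0], [0, 0, 0, 0, 0, 0, 0]]]'

```text
time: 13.7
tool_pos: [525.4, 103.7, 45.4]
eef_rot: [-0.222, 3.13, -0.004]
wrist_force: [-2.2, -3.5, 21.6]
width: 0.0
gripper_force: 10.7
```

Call:
send_rows --commands '[[[0, 0, 0, 0, 0, -1.2, 0], [0, 0, 0, 0, -3.3, 0, 0], [0, 0, 0, 0, 0, 1.2, 0], [0, 0, 0, 0, 0, 0, 0], [0, 0, 0, 0, 0, 0, 0]]]'

```text
time: 14.2
tool_pos: [529.3, 71.1, 43.2]
eef_rot: [-0.223, 3.133, -0.006]
wrist_force: [0.2, -4.3, 6.2]
width: 0.1
gripper_force: 3.0
```

Call:
send_rows --commands '[[[0, 0, 0, 0, 0, -1.2, 0], [0, 0, 0, 0, -0.4, 0, 0], [0, 0, 0, 0, 0, 1.2, 0], [0, 0, 0, 0, 0, 0, 0], [0, 0, 0, 0, 0, 0, 0]]]'

```text
time: 14.7
tool_pos: [530.1, 69.0, 43.2]
eef_rot: [-0.226, 3.132, 0.0]
wrist_force: [1.6, -0.5, 5.6]
width: -0.3
gripper_force: 2.9
```

Call:
send_rows --commands '[[[0, 0, 0, 0, 0, -1.2, 0], [0, 0, 0, 0, -0.4, 0, 0], [0, 0, 0, 0, 0, 1.2, 0], [0, 0, 0, 0, 0, 0, 0], [0, 0, 0, 0, 0, 0, 0]]]'

```text
time: 15.2
tool_pos: [530.6, 64.7, 43.2]
eef_rot: [-0.225, 3.132, -0.0]
wrist_force: [1.2, -0.1, 5.6]
width: 0.2
gripper_force: 2.9
```

Call:
send_rows --commands '[[[0, 0, 0, 0, 0, -1.2, 0], [0, 0, 0, 0, 0, -4, 100], [0, 0, 0, 0, 0, -4, 100], [0, 0, 0, 0, 0, 0, 100]]]'

```text
time: 15.6
tool_pos: [532.8, 65.3, 140.3]
eef_rot: [-0.225, 3.126, 0.001]
wrist_force: [0.7, 0.9, 0.7]
width: 43.1
gripper_force: 0.0
```

```bash
python3 - <<'E'
from h import *
go([628.6,-150,160])
p=vision.capture("scene");c=cloud(p)
a=c.reshape(-1,3);a=a[np.hypot(a[:,0]-628.6,a[:,1]+150)<42]
for z in range(10,125,8):
    b=a[(a[:,2]>=z)&(a[:,2]<z+8)]
    if len(b)>3: print(z,len(b),np.round(np.ptp(b[:,:2]@np.array([-.66,-.75]))),np.round(b.mean(0)))
E
```

```text
at [532.8  65.3 140.3] deck [-46.9 -42.4] y-yaw 98.23 zax [ 0.008  0.001 -1.   ] F [0.7 0.9 0.7] w 43.1 t 15.6
move cm [ -6.42 -22.68  -1.92]
10 15 66.0 [ 602. -146.   15.]
18 34 61.0 [ 606. -135.   23.]
26 50 64.0 [ 613. -128.   30.]
34 48 63.0 [ 612. -128.   38.]
42 48 63.0 [ 613. -128.   46.]
50 55 67.0 [ 612. -131.   54.]
58 51 66.0 [ 615. -128.   63.]
66 47 65.0 [ 613. -130.   70.]
74 52 64.0 [ 614. -127.   78.]
82 53 62.0 [ 611. -129.   86.]
90 66 63.0 [ 616. -131.   94.]
98 65 57.0 [ 620. -136.  101.]
106 34 41.0 [ 619. -137.  110.]
114 77 42.0 [ 627. -144.  119.]
```

Call:
send_rows --commands '[[[0, 0, 0, -1.3, -4.5, -0.4, 100], [0, 0, 0, -1.3, -4.5, -0.4, 100], [0, 0, 0, -1.3, -4.5, -0.4, 100], [0, 0, 0, -1.3, -4.5, -0.4, 100], [0, 0, 0, -1.3, -4.5, -0.4, 100]]]'

```text
time: 16.15
tool_pos: [625.3, -149.8, 153.6]
eef_rot: [0.225, -3.13, -0.002]
wrist_force: [1.0, 1.7, 0.4]
width: 85.4
gripper_force: 0.0
```

Call:
send_rows --commands '[[[0, 0, 0, 0, 0, 0, 100], [0, 0, 0, 0, 0, 0, 100], [0, 0, 0, 0, 0, 0, 100]]]'

```text
time: 16.45
tool_pos: [624.7, -147.5, 153.8]
eef_rot: [0.226, -3.13, -0.003]
wrist_force: [0.5, 0.9, -0.1]
width: 85.7
gripper_force: 0.0
```

```bash
python3 - <<'E'
from h import *
go([628.6,-150,52])
p=vision.capture("wrist");cv2.imwrite("pics/w1.png",p["frame"][:,:,::-1])
q,M,s=pose();T=np.eye(4);T[:3,:3]=M;T[:3,3]=q
c=cloud(p,T@np.array(p["hand_eye"]));z=c[...,2]
k=(z>112)&(z<124)&(np.hypot(c[...,0]-628,c[...,1]+150)<35);a=c[k];print(k.sum(),a.mean(0),(a.min(0)+a.max(0))/2,np.ptp(a,axis=0))
E
```

```text
at [ 624.7 -147.5  153.8] deck [  13.4 -266.2] y-yaw 98.26 zax [-0.004  0.001 -1.   ] F [ 0.5  0.9 -0.1] w 85.7 t 16.45
move cm [-0.39 -0.32 10.18]
3734 [ 627.23272219 -149.96700064  119.33871771] [ 628.53049031 -149.69524488  116.8860934 ] [42.88906536 42.72291882  9.69625997]
```

View pics/w1.png

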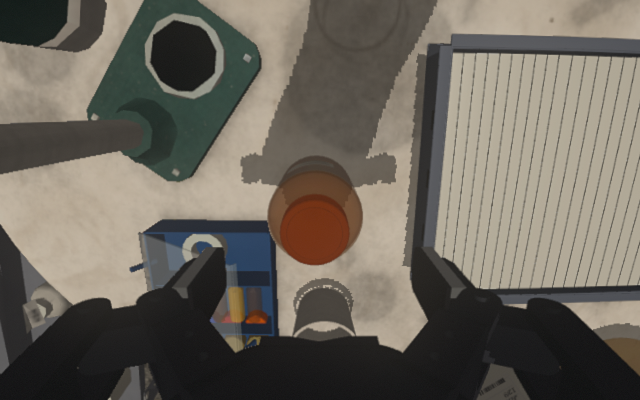

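The orange cap sits at (315,230) and the blue box is behind and beside it. I'll check that the box is clear of the finger's path.

```bash
python3 - <<'E'
from h import *
p=vision.capture("wrist")
q,M,s=pose();T=np.eye(4);T[:3,:3]=M;T[:3,3]=q
c=cloud(p,T@np.array(p["hand_eye"])).reshape(-1,3)
l=(c-[628.5,-149.9,0])@M
k=(abs(l[:,0])<45)&(l[:,1]<-34)&(l[:,1]>-75)
for x0 in range(-45,45,10):
    b=k&(l[:,0]>=x0)&(l[:,0]<x0+10); print(x0,b.sum(),"maxz",np.round(np.nanpercentile(c[b,2],[50,95,99])) if b.any() else "")
E
```

```text
-45 171 maxz [102. 104. 104.]
-35 723 maxz [ 24. 103. 104.]
-25 262 maxz [2. 3. 3.]
-15 692 maxz [185. 230. 231.]
-5 3842 maxz [224. 235. 239.]
5 6122 maxz [221. 246. 249.]
15 6613 maxz [231. 249. 251.]
25 431 maxz [2. 3. 3.]
35 471 maxz [1. 3. 3.]
```

Call:
send_rows --commands '[[[0, 0, 0, -0.4, -0.3, 2.2, 100], [0, 0, 0, 0, 0, 3, 100], [0, 0, 0, 0, 0, 3, 100], [0, 0, 0, 0, 0, 2, 100], [0, 0, 0, 0, 0, 0, 100]]]'

```text
time: 17.05
tool_pos: [627.3, -148.8, 50.0]
eef_rot: [0.228, -3.126, -0.004]
wrist_force: [-0.1, -0.1, 1.8]
width: 85.3
gripper_force: 0.0
```

Call:
send_rows --commands '[[[0, 0, 0, 0, 0, 0, 100], [0, 0, 0, 0, 0, 0, 60], [0, 0, 0, 0, 0, 0, 50], [0, 0, 0, 0, 0, 0, 50], [0, 0, 0, 0, 0, 0, 50]]]' --newtons 40

```text
time: 17.55
tool_pos: [632.1, -150.5, 55.7]
eef_rot: [-0.226, 3.13, 0.001]
wrist_force: [-0.7, 2.7, 6.1]
width: 66.5
gripper_force: 45.2
```

Call:
send_rows --commands '[[[0, 0, 0, 0, 0, 0, 50], [0, 0, 0, 0, 0, 0, 50], [0, 0, 0, 0, 0, 0, 50]]]'

```text
time: 17.85
tool_pos: [632.2, -150.4, 55.7]
eef_rot: [-0.226, 3.13, 0.001]
wrist_force: [-0.5, 3.2, 5.8]
width: 66.6
gripper_force: 45.2
```

Call:
send_rows --commands '[[[0, 0, 0, 0, 0, -2, 50], [0, 0, 0, 0, 0, -3, 50], [0, 0, 0, 0, 0, -3, 50], [0, 0, 0, 0, 0, -2, 50], [0, 0, 0, 0, 0, 0, 50]]]'

```text
time: 18.35
tool_pos: [633.1, -151.8, 157.1]
eef_rot: [-0.225, 3.127, -0.004]
wrist_force: [0.3, -0.4, -3.2]
width: 66.2
gripper_force: 46.8
```

Call:
send_rows --commands '[[[0, 0, 0, 0, 0, 0, 50], [0, 0, 0, 0, 0, 0, 50]]]'

```text
time: 18.55
tool_pos: [629.4, -150.7, 151.4]
eef_rot: [0.225, -3.13, -0.001]
wrist_force: [-0.3, -0.4, -4.1]
width: 66.2
gripper_force: 46.8
```

```bash
python3 -c "
from h import *
go([*world([-52,-14]),150])"
```

```text
at [ 629.4 -150.7  151.4] deck [  17.6 -270.1] y-yaw 98.22 zax [-0.003  0.001 -1.   ] F [-0.3 -0.4 -4.1] w 66.2 t 18.55
move cm [ 6.99 25.6   0.19]
```

Call:
send_rows --commands '[[[0, 0, 0, 0.5, 2.6, 0, 50], [0, 0, 0, 1.5, 4.6, 0, 50], [0, 0, 0, 1.5, 4.6, 0, 50], [0, 0, 0, 1.5, 4.6, 0, 50], [0, 0, 0, 1.5, 4.6, 0, 50]]]'

```text
time: 19.05
tool_pos: [534.0, 48.8, 151.5]
eef_rot: [0.224, -3.13, -0.0]
wrist_force: [0.2, 1.1, -3.6]
width: 66.4
gripper_force: 46.8
```

Call:
send_rows --commands '[[[0, 0, 0, 0.5, 3, 0, 50], [0, 0, 0, 0, 1.6, 0, 50], [0, 0, 0, 0, 0, 0, 50], [0, 0, 0, 0, 0, 0, 50], [0, 0, 0, 0, 0, 0, 50]]]'

```text
time: 19.55
tool_pos: [524.6, 91.5, 152.5]
eef_rot: [0.224, -3.132, 0.001]
wrist_force: [0.6, -0.3, -3.3]
width: 66.5
gripper_force: 46.9
```

```bash
python3 -c "
from h import *
go([*world([-52,-14]),104])
p=vision.capture('wrist');cv2.imwrite('pics/w2.png',p['frame'][:,:,::-1])"
```

```text
at [524.6  91.5 152.5] deck [-51.2 -15.3] y-yaw 98.18 zax [-0.001 -0.001 -1.   ] F [ 0.6 -0.3 -3.3] w 66.5 t 19.55
move cm [0.08 0.13 4.85]
```

View pics/w2.png

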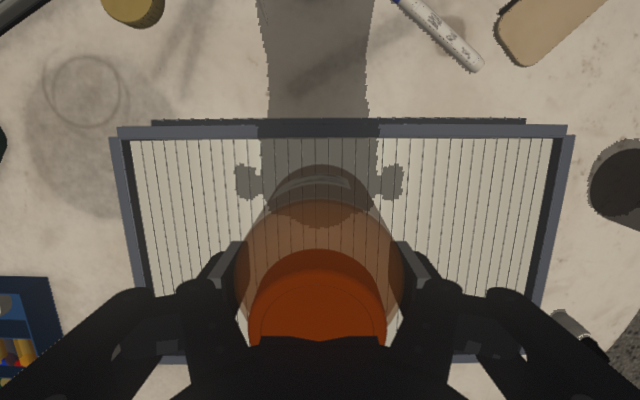

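The short bottle is held upright at (318,290), over the sheet's front half. Now I'll lower it.

Call:
send_rows --commands '[[[0, 0, 0, 0.1, 0.1, 2, 50], [0, 0, 0, 0, 0, 1.6, 50], [0, 0, 0, 0, 0, 0.6, 50], [0, 0, 0, 0, 0, 0.3, 50], [0, 0, 0, 0, 0, 0, 50]]]'

```text
time: 20.1
tool_pos: [523.9, 92.8, 108.3]
eef_rot: [0.224, -3.133, 0.0]
wrist_force: [-0.2, -0.6, -3.1]
width: 65.9
gripper_force: 46.9
```

Call:
send_rows --commands '[[[0, 0, 0, 0, 0, 0.2, 50], [0, 0, 0, 0, 0, 0, 50], [0, 0, 0, 0, 0, 0, 50]]]'

```text
time: 20.4
tool_pos: [524.0, 93.3, 106.8]
eef_rot: [-0.225, 3.133, 0.0]
wrist_force: [0.6, 1.3, -4.0]
width: 66.0
gripper_force: 46.9
```

Call:
send_rows --commands '[[[0, 0, 0, 0, 0, 0.2, 50], [0, 0, 0, 0, 0, 0, 50], [0, 0, 0, 0, 0, 0, 50]]]'

```text
time: 20.7
tool_pos: [523.6, 93.3, 104.3]
eef_rot: [0.226, -3.133, 0.0]
wrist_force: [0.3, -0.7, -4.0]
width: 66.4
gripper_force: 46.9
```

Call:
send_rows --commands '[[[0, 0, 0, 0, 0, 0.2, 50], [0, 0, 0, 0, 0, 0, 50], [0, 0, 0, 0, 0, 0, 50]]]'

```text
time: 21.0
tool_pos: [523.6, 93.2, 102.2]
eef_rot: [0.226, -3.133, 0.0]
wrist_force: [-0.4, 0.1, -3.3]
width: 66.6
gripper_force: 46.9
```

Call:
send_rows --commands '[[[0, 0, 0, 0, 0, 0.1, 50], [0, 0, 0, 0, 0, 0, 50], [0, 0, 0, 0, 0, 0, 50]]]'

```text
time: 21.3
tool_pos: [523.7, 93.3, 101.3]
eef_rot: [-0.225, 3.133, 0.0]
wrist_force: [0.4, -0.0, -3.7]
width: 66.4
gripper_force: 46.9
```

Call:
send_rows --commands '[[[0, 0, 0, 0, 0, 0.1, 50], [0, 0, 0, 0, 0, 0, 50], [0, 0, 0, 0, 0, 0, 50]]]'

```text
time: 21.6
tool_pos: [523.8, 93.3, 100.9]
eef_rot: [-0.225, 3.133, 0.0]
wrist_force: [-1.7, 0.0, 3.8]
width: 66.4
gripper_force: 47.4
```

Call:
send_rows --commands '[[[0, 0, 0, 0, 0, 0.1, 50], [0, 0, 0, 0, 0, 0, 50], [0, 0, 0, 0, 0, 0, 50]]]'

```text
time: 21.9
tool_pos: [523.9, 93.3, 100.8]
eef_rot: [-0.225, 3.132, 0.0]
wrist_force: [-3.9, 0.1, 9.7]
width: 66.6
gripper_force: 48.1
```

Call:
send_rows --commands '[[[0, 0, 0, 0, 0, 0.1, 50], [0, 0, 0, 0, 0, 0, 50], [0, 0, 0, 0, 0, 0, 50]]]'

```text
time: 22.2
tool_pos: [524.0, 93.3, 100.8]
eef_rot: [-0.225, 3.132, 0.0]
wrist_force: [-6.7, -0.7, 15.4]
width: 66.5
gripper_force: 48.7
```

It meets a firm stop, so it is on the bearer. Release and retreat upward.

Call:
send_rows --commands '[[[0, 0, 0, 0, 0, -0.2, 50], [0, 0, 0, 0, 0, 0, 70], [0, 0, 0, 0, 0, 0, 82], [0, 0, 0, 0, 0, 0, 100], [0, 0, 0, 0, 0, 0, 100]]]'

```text
time: 22.7
tool_pos: [523.8, 93.2, 100.0]
eef_rot: [0.226, -3.133, 0.0]
wrist_force: [0.3, 0.1, -0.2]
width: 85.7
gripper_force: 0.0
```

Call:
send_rows --commands '[[[0, 0, 0, 0, 0, 0, 100], [0, 0, 0, 0, 0, -2, 100], [0, 0, 0, 0, 0, -4, 100], [0, 0, 0, 0, 0, -4, 100], [0, 0, 0, 0, 0, -4, 100]]]'

```text
time: 23.2
tool_pos: [523.4, 93.2, 241.5]
eef_rot: [0.225, -3.133, 0.0]
wrist_force: [-0.4, 0.3, -0.3]
width: 85.3
gripper_force: 0.0
```

Call:
send_rows --commands '[[[0, 0, 0, 0, 0, -3, 100], [0, 0, 0, 0, 0, 0, 100], [0, 0, 0, 0, 0, 0, 100]]]'

```text
time: 23.5
tool_pos: [524.2, 93.3, 270.7]
eef_rot: [-0.225, 3.132, 0.0]
wrist_force: [0.3, -0.5, -0.5]
width: 85.6
gripper_force: 0.0
```

```bash
python3 - <<'E'
from h import *
go([480.2,390.5,260])
p=vision.capture("wrist");cv2.imwrite("pics/w3.png",p["frame"][:,:,::-1])
q,M,s=pose();T=np.eye(4);T[:3,:3]=M;T[:3,3]=q
c=cloud(p,T@np.array(p["hand_eye"]))
w=world([-52,-14])
k=(c[...,2]>150)&(c[...,2]<175)&(np.hypot(c[...,0]-w[0],c[...,1]-w[1])<45)
a=c[k];print(a.shape)
a=a[a[:,2]>158];print("short cap",np.median(a,0),(a.min(0)+a.max(0))/2,todeck(((a.min(0)+a.max(0))/2)))
A=np.c_[a[:,:2]-a[:,:2].mean(0),np.ones(len(a))];m=abs(a[:,2]-np.median(a[:,2]))<2
print("slope",np.linalg.lstsq(A[m],a[m,2],rcond=None)[0])
E
```

```text
at [524.2  93.3 270.7] deck [-51.3 -13.4] y-yaw 98.23 zax [ 0.002  0.    -1.   ] F [ 0.3 -0.5 -0.5] w 85.6 t 23.5
move cm [ 0.1  30.04  1.07]
(2139, 3)
short cap [518.15753765  93.08188941 163.41243988] [518.93440626  93.38581322 161.88462501] [-56.5 -12.6]
slope [-2.13895256e-03 -1.43278301e-04  1.63414880e+02]
```

View pics/w3.png

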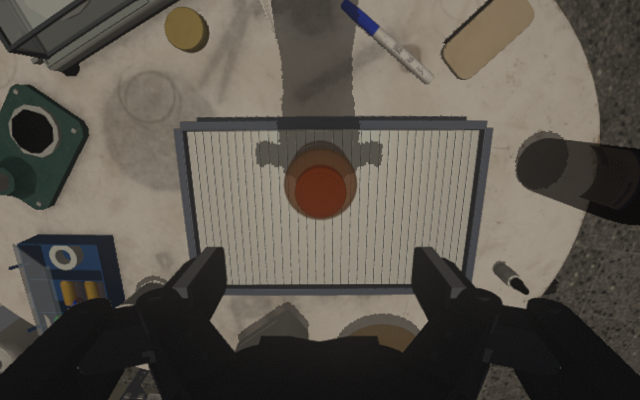

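The short bottle stands upright at (320,190), with its cap at z 163.4 against 164 nominal. Now the tall one.

Call:
send_rows --commands '[[[0, 0, 0, 0, 5, 0, 100], [0, 0, 0, 0, 5, 0, 100], [0, 0, 0, 0, 5, 0, 100], [0, 0, 0, 0, 5, 0, 100], [0, 0, 0, 0, 5, 0, 100]]]'

```text
time: 24.05
tool_pos: [486.5, 341.9, 268.1]
eef_rot: [0.225, -3.13, 0.003]
wrist_force: [0.3, -0.0, 0.3]
width: 85.0
gripper_force: 0.0
```

Call:
send_rows --commands '[[[0, 0, 0, 0, 5, 0, 100], [0, 0, 0, 0.1, 0, 0, 100], [0, 0, 0, 0, 0, 0, 100], [0, 0, 0, 0, 0, 0, 100]]]'

```text
time: 24.45
tool_pos: [479.3, 388.8, 268.9]
eef_rot: [0.224, -3.131, 0.003]
wrist_force: [0.2, -0.9, -0.3]
width: 85.1
gripper_force: 0.0
```

```bash
python3 - <<'E'
from h import *
p=vision.capture("wrist")
q,M,s=pose();T=np.eye(4);T[:3,:3]=M;T[:3,3]=q
c=cloud(p,T@np.array(p["hand_eye"]))
k=(c[...,2]>196)&(c[...,2]<212)&(np.hypot(c[...,0]-480,c[...,1]-390)<28)
a=c[k];m=(a.min(0)+a.max(0))/2;print(len(a),a.mean(0),m,np.ptp(a,axis=0))
go([m[0],m[1],177])
E
```

```text
1538 [478.09947177 390.42089167 205.12123392] [479.11681051 390.61150665 202.37222634] [30.30678917 30.73973021 12.61579875]
at [479.6 388.5 269.4] deck [-52.8 285.1] y-yaw 98.15 zax [-0.001 -0.002 -1.   ] F [ 0.3 -0.2 -0.4] w 85.5 t 24.5
move cm [0.01 0.23 9.24]
```

Call:
send_rows --commands '[[[0, 0, 0, 0, 0.2, 3, 100], [0, 0, 0, 0, 0, 3, 100], [0, 0, 0, 0, 0, 2, 100], [0, 0, 0, 0, 0, 1.2, 100], [0, 0, 0, 0, 0, 0, 100]]]'

```text
time: 25.0
tool_pos: [478.9, 390.0, 176.7]
eef_rot: [0.222, -3.131, 0.003]
wrist_force: [-0.8, -0.4, -0.4]
width: 85.4
gripper_force: 0.0
```

Call:
send_rows --commands '[[[0, 0, 0, 0, 0, 0, 100], [0, 0, 0, 0, 0, 0, 100], [0, 0, 0, 0, 0, 0, 60]]]'

```text
time: 25.3
tool_pos: [480.2, 392.5, 179.7]
eef_rot: [-0.225, 3.131, 0.002]
wrist_force: [-0.4, 0.3, 0.4]
width: 73.3
gripper_force: 0.0
```

Call:
send_rows --commands '[[[0, 0, 0, 0, 0, 0, 40], [0, 0, 0, 0, 0, 0, 30], [0, 0, 0, 0, 0, 0, 10], [0, 0, 0, 0, 0, 0, 10], [0, 0, 0, 0, 0, 0, 10]]]' --newtons 60

```text
time: 25.8
tool_pos: [479.7, 392.4, 179.0]
eef_rot: [-0.226, 3.133, 0.002]
wrist_force: [-0.6, 0.3, 3.9]
width: 29.5
gripper_force: 56.3
```

Call:
send_rows --commands '[[[0, 0, 0, 0, 0, 0, 10], [0, 0, 0, 0, 0, 0, 10], [0, 0, 0, 0, 0, 0, 10], [0, 0, 0, 0, 0, 0, 10], [0, 0, 0, 0, 0, 0, 10]]]'

```text
time: 26.3
tool_pos: [479.7, 392.3, 179.0]
eef_rot: [-0.225, 3.133, 0.001]
wrist_force: [-0.3, -0.3, 5.7]
width: 29.8
gripper_force: 56.5
```

Call:
send_rows --commands '[[[0, 0, 0, 0, 0, -1, 10], [0, 0, 0, 0, 0, -2.5, 10], [0, 0, 0, 0, 0, -3.5, 10], [0, 0, 0, 0, 0, -3, 10], [0, 0, 0, 0, 0, -1, 10]]]'

```text
time: 26.8
tool_pos: [480.1, 392.4, 290.6]
eef_rot: [-0.225, 3.131, 0.002]
wrist_force: [0.7, 0.8, -4.9]
width: 29.6
gripper_force: 56.0
```

Call:
send_rows --commands '[[[0, 0, 0, 0, 0, 0, 10], [0, 0, 0, 0, 0, 0, 10], [0, 0, 0, 0, 0, 0, 10]]]'

```text
time: 27.1
tool_pos: [478.4, 391.1, 285.7]
eef_rot: [0.225, -3.13, 0.004]
wrist_force: [-0.7, 0.5, -5.7]
width: 29.4
gripper_force: 56.0
```

```bash
python3 -c "
from h import *
go([*world([56,-14]),290])"
```

```text
at [478.4 391.1 285.7] deck [-53.6 287.9] y-yaw 98.23 zax [-0.004 -0.003 -1.   ] F [-0.7  0.5 -5.7] w 29.4 t 27.1
move cm [-10.99 -30.17  -0.4 ]
```

Call:
send_rows --commands '[[[0, 0, 0, -1, -1.2, 0, 10], [0, 0, 0, -2, -2.5, 0, 10], [0, 0, 0, -2.5, -3.5, 0, 10], [0, 0, 0, -2.5, -3.5, 0, 10], [0, 0, 0, -2, -3.5, 0, 10]]]'

```text
time: 27.6
tool_pos: [600.4, 263.5, 286.9]
eef_rot: [0.225, -3.133, 0.002]
wrist_force: [0.4, -0.1, -6.0]
width: 29.3
gripper_force: 56.1
```

Call:
send_rows --commands '[[[0, 0, 0, -1, -3.5, 0, 10], [0, 0, 0, 0, -3.5, 0, 10], [0, 0, 0, 0, -3.5, 0, 10], [0, 0, 0, 0, -2.5, 0, 10], [0, 0, 0, 0, -2, 0, 10]]]'

```text
time: 28.1
tool_pos: [630.2, 115.5, 287.0]
eef_rot: [0.222, -3.132, 0.002]
wrist_force: [-0.2, -0.0, -5.3]
width: 29.8
gripper_force: 56.1
```

Call:
send_rows --commands '[[[0, 0, 0, 0, -1, 0, 10], [0, 0, 0, 0, 0, 0, 10], [0, 0, 0, 0, 0, 0, 10], [0, 0, 0, 0, 0, 0, 10], [0, 0, 0, 0, 0, 0, 10]]]'

```text
time: 28.6
tool_pos: [631.4, 110.0, 288.2]
eef_rot: [0.228, -3.133, -0.0]
wrist_force: [-0.5, -0.4, -5.9]
width: 29.8
gripper_force: 56.2
```

```bash
python3 - <<'E'
from h import *
go([*world([56,-14]),228])
p=vision.capture("scene");cv2.imwrite("pics/s3.png",cv2.resize(p["frame"][100:300,200:460,::-1],(780,600)))
E
```

```text
at [631.4 110.  288.2] deck [ 57.2 -12.4] y-yaw 98.32 zax [-0.  0. -1.] F [-0.5 -0.4 -5.9] w 29.8 t 28.6
move cm [ 0.12 -0.16  6.02]
```

View pics/s3.png

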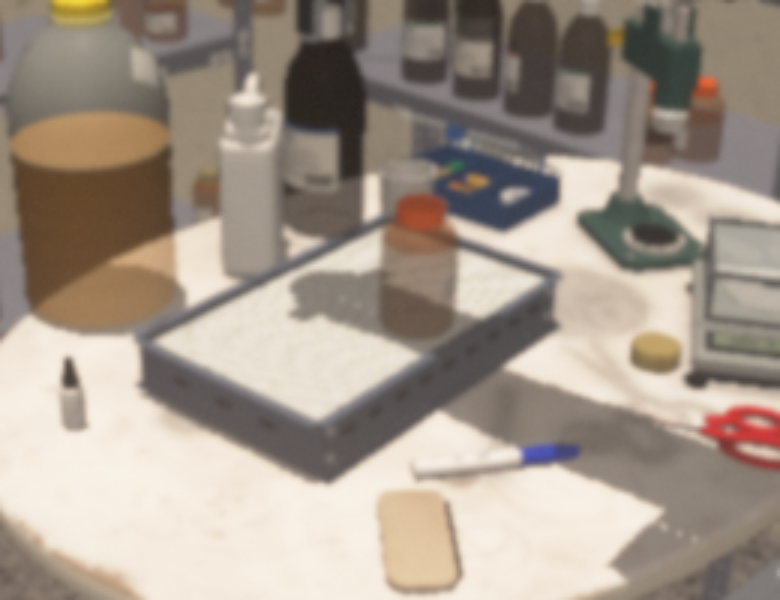

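The tall bottle hangs upright at (325,150) over the back half, and the short one stands at (420,270). Lowering.

Call:
send_rows --commands '[[[0, 0, 0, 0.1, -0.2, 1.5, 10], [0, 0, 0, 0, 0, 2, 10], [0, 0, 0, 0, 0, 1.2, 10], [0, 0, 0, 0, 0, 0.6, 10], [0, 0, 0, 0, 0, 0, 10]]]'

```text
time: 29.15
tool_pos: [630.2, 106.9, 234.3]
eef_rot: [0.226, -3.131, 0.0]
wrist_force: [-0.2, 0.0, -5.7]
width: 29.7
gripper_force: 56.1
```

Call:
send_rows --commands '[[[0, 0, 0, 0, 0, 0.2, 10], [0, 0, 0, 0, 0, 0, 10], [0, 0, 0, 0, 0, 0, 10]]]'

```text
time: 29.45
tool_pos: [631.3, 106.8, 234.1]
eef_rot: [-0.225, 3.132, 0.0]
wrist_force: [-0.6, -0.4, -5.3]
width: 29.7
gripper_force: 56.1
```

Call:
send_rows --commands '[[[0, 0, 0, 0, 0, 0.2, 10], [0, 0, 0, 0, 0, 0, 10], [0, 0, 0, 0, 0, 0, 10]]]'

```text
time: 29.75
tool_pos: [630.8, 106.7, 231.3]
eef_rot: [0.225, -3.133, 0.0]
wrist_force: [0.5, 0.6, -5.5]
width: 29.5
gripper_force: 56.1
```

Call:
send_rows --commands '[[[0, 0, 0, 0, 0, 0.1, 10], [0, 0, 0, 0, 0, 0, 10], [0, 0, 0, 0, 0, 0, 10]]]'

```text
time: 30.05
tool_pos: [630.8, 106.7, 230.2]
eef_rot: [0.225, -3.133, 0.0]
wrist_force: [0.2, -0.2, -5.1]
width: 29.7
gripper_force: 56.1
```

Call:
send_rows --commands '[[[0, 0, 0, 0, 0, 0.3, 10], [0, 0, 0, 0, 0, 0, 10], [0, 0, 0, 0, 0, 0, 10]]]'

```text
time: 30.35
tool_pos: [630.7, 106.7, 227.1]
eef_rot: [0.225, -3.133, 0.0]
wrist_force: [1.0, -0.7, -5.3]
width: 29.4
gripper_force: 56.1
```

Call:
send_rows --commands '[[[0, 0, 0, 0, 0, 0.1, 10], [0, 0, 0, 0, 0, 0, 10], [0, 0, 0, 0, 0, 0, 10]]]'

```text
time: 30.65
tool_pos: [630.8, 106.7, 226.3]
eef_rot: [0.225, -3.133, 0.0]
wrist_force: [-0.3, -0.2, -5.7]
width: 29.4
gripper_force: 56.1
```

Call:
send_rows --commands '[[[0, 0, 0, 0, 0, 0.1, 10], [0, 0, 0, 0, 0, 0, 10], [0, 0, 0, 0, 0, 0, 10]]]'

```text
time: 30.95
tool_pos: [630.8, 106.7, 225.2]
eef_rot: [0.225, -3.133, -0.0]
wrist_force: [0.7, -0.3, -5.4]
width: 29.6
gripper_force: 56.1
```

Call:
send_rows --commands '[[[0, 0, 0, 0, 0, 0.1, 10], [0, 0, 0, 0, 0, 0, 10], [0, 0, 0, 0, 0, 0, 10]]]'

```text
time: 31.25
tool_pos: [631.1, 106.7, 224.7]
eef_rot: [-0.225, 3.133, -0.0]
wrist_force: [-0.4, -0.7, -4.0]
width: 29.3
gripper_force: 56.4
```

Call:
send_rows --commands '[[[0, 0, 0, 0, 0, 0.1, 10], [0, 0, 0, 0, 0, 0, 10], [0, 0, 0, 0, 0, 0, 10]]]'

```text
time: 31.55
tool_pos: [631.4, 106.7, 224.6]
eef_rot: [-0.225, 3.131, -0.0]
wrist_force: [-1.0, -0.4, 4.9]
width: 29.3
gripper_force: 57.9
```

Call:
send_rows --commands '[[[0, 0, 0, 0, 0, 0.1, 10], [0, 0, 0, 0, 0, 0, 10], [0, 0, 0, 0, 0, 0, 10]]]'

```text
time: 31.85
tool_pos: [631.7, 106.6, 224.6]
eef_rot: [-0.225, 3.13, -0.0]
wrist_force: [-1.3, -1.5, 8.7]
width: 29.7
gripper_force: 58.7
```

Firm again. Release and rise.

Call:
send_rows --commands '[[[0, 0, 0, 0, 0, -0.2, 10], [0, 0, 0, 0, 0, 0, 10], [0, 0, 0, 0, 0, 0, 45], [0, 0, 0, 0, 0, 0, 55], [0, 0, 0, 0, 0, 0, 80]]]'

```text
time: 32.35
tool_pos: [630.8, 106.8, 223.9]
eef_rot: [0.226, -3.133, -0.0]
wrist_force: [-0.2, 0.2, -0.2]
width: 60.2
gripper_force: 0.0
```

Call:
send_rows --commands '[[[0, 0, 0, 0, 0, 0, 90], [0, 0, 0, 0, 0, 0, 90], [0, 0, 0, 0, 0, -2, 90], [0, 0, 0, 0, 0, -4, 90], [0, 0, 0, 0, 0, -3, 90]]]'

```text
time: 32.85
tool_pos: [630.8, 106.8, 315.9]
eef_rot: [-0.225, 3.133, 0.0]
wrist_force: [0.7, 1.0, 0.5]
width: 76.7
gripper_force: 0.0
```

Call:
send_rows --commands '[[[0, 0, 0, 3, 0, -1, 90], [0, 0, 0, 4, 0, 0, 90], [0, 0, 0, 4, 0, 0, 90], [0, 0, 0, 4, 0, 0, 90], [0, 0, 0, 0, 0, 0, 90]]]'

```text
time: 33.35
tool_pos: [476.5, 84.3, 324.6]
eef_rot: [0.225, -3.129, 0.001]
wrist_force: [0.8, 0.2, 0.3]
width: 76.8
gripper_force: 0.0
```

Call:
send_rows --commands '[[[0, 0, 0, 4, 0, 0, 90], [0, 0, 0, 4, 0, 0, 90], [0, 0, 0, 4, 0, 0, 90], [0, 0, 0, 0, 0, 0, 90], [0, 0, 0, 0, 0, 0, 90]]]'

```text
time: 33.85
tool_pos: [364.2, 68.2, 324.9]
eef_rot: [-0.225, 3.131, 0.0]
wrist_force: [0.3, 0.6, -0.1]
width: 76.8
gripper_force: 0.0
```

```bash
python3 - <<'E'
from h import *
go([400,90,300])
p=vision.capture("scene");cv2.imwrite("pics/s4.png",cv2.resize(p["frame"][100:300,200:460,::-1],(780,600)))
p=vision.capture("top");c=cloud(p)
for n,w,lo in(("tall",world([56,-15]),242),("short",world([-55,-13]),156)):
    k=(c[...,2]>lo)&(c[...,2]<lo+18)&(np.hypot(c[...,0]-w[0],c[...,1]-w[1])<40)
    a=c[k]
    if len(a): m=(a.min(0)+a.max(0))/2;print(n,len(a),np.median(a,0).round(1),m.round(1),todeck(m))
E
```

```text
at [364.2  68.2 324.9] deck [-213.3  -15.2] y-yaw 98.24 zax [ 0.003  0.    -1.   ] F [ 0.3  0.6 -0.1] w 76.8 t 33.85
move cm [-3.85  1.65  2.51]
tall 203 [630.6 102.5 249.6] [631.3 103.3 248.1] [ 56.1 -19. ]
short 322 [520.5  93.3 164. ] [521.4  92.4 164. ] [-54.1 -13.9]
```

View pics/s4.png

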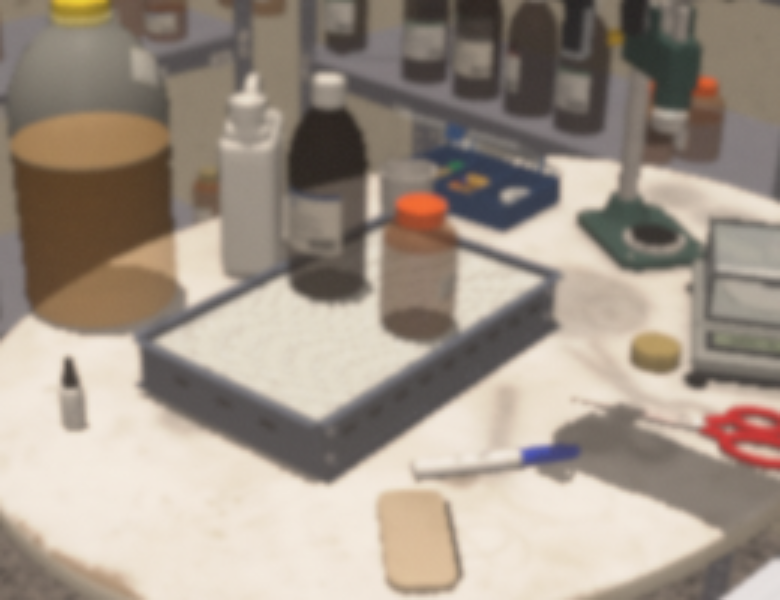

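Both bottles stand upright on the sheet, the tall one at (327,200) and the short one at (420,270). The cap heights, 249.6 and 164.0, match the unsunk values, and nothing else has moved.

```bash
python3 -c "
from h import *
print(workorder.sign_off())"
```

```text
the job is handed in; nothing more can be done
None
```

The job is handed in, with no verdict returned: I felt the bearer about 14 mm right of the deck's centre, and both bottles stand upright over it, short in front and tall behind, their cap heights showing no measurable sinking.

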